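# Dial open the cake sale's cash box

### The job

Open the cash box of the cake sale: turn the dial on its top right (clockwise) until the pointer stands at three o'clock, then left to eleven o'clock, then right to one o'clock, pausing about half a second on each and not running past three or eleven (twelve o'clock is the double mark on the side away from the drawer). Then, with the dial left at one o'clock and not before, pull the drawer out as far as it goes and let go, leaving everything else on the table where it stands.

Things in the scene. Friction and masses are not known exactly. Their poses are not given: they have to be found in the camera images.
- cashbox: Grey steel cash box fixed to the table: 220 mm deep (its x), 280 wide (its y), 120 high; origin at the centre of its underside. The drawer front faces its -x, roughly to the robot; yaw up to 0.22 rad either way. The dial is on its top, mid width, axis 40 mm nearer the front than the origin.
- dial (a joint): Dial angle in rad: 0 = pointer at twelve o'clock, growing as it turns right (clockwise from above); an hour is 0.5236: three o'clock 1.571, eleven -0.524, one 0.524. Stops at +2.4 and -2.4 (cannot pass six o'clock); starts between -0.6 and 0.7; friction about 0.06 N m, stays where left. Black disc, 90 mm diameter, its top 15 mm above the box's top, with a grip bar across it.
- dial_grip (a point): On the dial's upright axis, 15 mm below the top of its grip bar (152 mm above the table); axes as the box's. The aluminium bar is 16 mm thick, 32 mm high (135 to 167 mm above the table) and 76 mm long, centred on the axis; it points along the pointer.
- dial_pointer (a point): The pointed end of the grip bar, at its top, 37 mm from the dial's axis; it turns with the dial. A black line runs along the bar's top to this end, a white line goes on over the disc; the other end is round.
- twelve_mark (a point): Twelve o'clock: a white double mark on the fixed dark ring (132 mm diameter, 4 mm thick) round the dial, on the side away from the drawer (box's +x). Eleven single marks show the other hours; three o'clock lies towards the box's -y, to the right seen from the robot.
- drawer (a joint): How far the drawer is out, in m: 0 = shut (at the start), 0.10 = at its stop. It slides along the box's -x with about 2.5 N of friction and stays where left. No catch blocks it: keep it shut until all numbers are dialled.
- drawer_pull (a point): On the upright steel pull of the drawer, 18 mm below its top end; moves with the drawer, axes as the box's. The pull is a bar 14 by 14 mm, from 55 to 125 mm above the table, its axis 42 mm before the drawer's face, held by two 10 mm stems behind it; pinch it from above, fingers closing along the box's y.
- jar_a: Bystander: closed amber glass jar, 68 mm diameter, 95 mm high, origin at the centre of its underside.
- jar_b: Bystander: closed jar of jam, 72 mm diameter, 110 mm high, origin at the centre of its underside.
- sprinkle_can: Bystander: metal can, 60 mm diameter, 85 mm high, origin at the centre of its underside.
- mug: Bystander: white mug, 80 mm diameter, 90 mm high, origin at the centre of its underside.
- mixing_bowl: Bystander: white bowl, 210 mm across, 100 mm high, origin at the centre of its underside.
- spatula: Bystander: spatula with a wooden handle, 200 mm long, lying flat.
- plate: Bystander: white plate, 170 mm across, 18 mm high, origin at the centre of its underside.

How it is judged:
On the way, in this order (a step that is already met when the one before it is completed fails the run):
1. the dial is turned right and paused at three o'clock (within 8 degrees) (value of joint dial between 1.431 and 1.711 rad), for 0.3 s.
2. then turned left and paused at eleven o'clock (within 8 degrees) (value of joint dial between -0.664 and -0.384 rad), for 0.3 s.
3. then turned right and paused at one o'clock (within 8 degrees), drawer still shut (value of joint dial between 0.384 and 0.664 rad and value of joint drawer below 0.015 m), for 0.3 s.
4. then the drawer is pulled open (value of joint drawer above 0.08 m), for 0.2 s.
At the end, for the whole second after the job is handed in: The dial stands within 8 degrees of one o'clock, the drawer is out by more than 80 mm of its 100 mm and at rest, no bystander has moved by more than 30 mm (value of joint dial between 0.384 and 0.664 rad and value of joint drawer above 0.08 m and velocity of joint drawer between -0.01 and 0.01 m/s); the robot touches nothing.
It fails at once if the drawer is pulled (over 20 mm) while the dial is more than 11 degrees off one o'clock (value of joint drawer above 0.02 m and not (value of joint dial between 0.324 and 0.724 rad)).
It fails at once if the dial runs more than 17 degrees past three o'clock (value of joint dial above 1.871 rad).
It fails at once if the dial runs more than 17 degrees past eleven o'clock (value of joint dial below -0.824 rad).
It fails at once if a bystander is moved by more than 30 mm (distance of any of jar_a, jar_b, sprinkle_can, mug, mixing_bowl, spatula, plate from where it was at the start of the episode above 0.03 m).
It also fails if it takes over 72 s, if anything falls off the work surface, if the arm or the gripper's body presses on something with over 40 N, if the wrist force passes 120 N, or if a joint passes its speed limit or range.

### The arm

A 6-joint arm with a two-finger parallel gripper is mounted at the origin on the work surface. World frame = base frame: x ahead of the robot, y to its left, z up, the work surface at z = 0. Lengths are in m, angles in rad, forces in N, time in s.
With the tool pointing down it reaches from about 0.325 to 1 m from the base axis. Payload 5.1 kg.
Tool frame: the origin (TCP) lies on the centre line of the jaws, within the pads' length; the fingertips stand 22 mm ahead of it and the grasp point (between the pads) lies 3 mm ahead of it; z points along the fingers, x is the direction in which the jaws open and shut, and the axes are right-handed (so a half turn about z gives the same grasp; the last joint's range is limited). The gripper opens to 85 mm and grips with 20 to 120 N. Pads are 22 mm wide; open, the fingers measure 114 mm over their backs; the gripper's body (76 mm by 85 mm) begins 54 mm behind the grasp point. The pads swing forward as they close: fully open they stand 13 mm farther back than shut.
Start: joints at [1.171, 0.124, 1.65, -0, 1.367, -0.083], TCP at [0.203, 0.618, 0.253] pointing down, gripper open.
Joint ranges: [-2.61, 2.61], [-1.02, 2.33], [0.03, 2.71], [-1.35, 4.49], [0.32, 2.68], [-2.91, 2.91]. Speed limits (rad/s): [2.57, 2.57, 3.14, 3.14, 3.14, 3.14].

### API

Orientations are given as a unit quaternion [x, y, z, w].
In Python, from workcell import * gives the robot as it stands.
- The arm moves only by the tool step_arm, never from a script. Its argument "plan" is a list of rows, each an object of numbers: "x", "y", "z": the shift along the tool's x, y, z as a fraction of full scale; "yaw": the turn about the tool's z as a fraction of full scale. A call has 1 to 20 rows; each row is the pose to reach, as a shift and turn from the pose measured when the call began, along the tool's axes at that moment; what a row does not reach only later rows make up. Full scale, the value 1, is 0.25 m for a shift and 120 degrees for a turn. A row lasts 1/8 s, in which the tool goes at most 62.5 mm and 10.7 degrees, less where a joint would pass 70% of its speed; a pose out of reach is approached as far as the arm can. A call with a number of a shift or a turn outside -1 to 1 is refused whole. A call with a gripper value outside its range is refused whole. "claw" is the gripper command: -1 is fully open, 1 is shut, values between are in proportion, set as the call begins (left out, the last holds). The fingers move at their own pace and stop on an object; "grip_force" is the grip in N (left out, the last holds). Time passes only in rows, so rows that repeat a pose let the fingers close. It gives the time, the measured TCP pose, the force and the opening at its end, in the units of the state.
- get_state(): the state, without advancing time (a new reading comes with each control period).
- snapshot(name): name is "scene" or "side" or "wrist"; returns a dict with "frame" (480x640x3 uint8, red, green, blue), "range_z" (480x640 float32, m along the optical axis (not along the pixel's ray), 0 where there is no reading), "fx", "fy", "cx", "cy" (pixels), "k1" (the pictures are not rectified: a ray, as slopes to the right and down, at radius r is drawn at 1 + k1 r^2 times it, then the intrinsics apply), "xyz" and "orientation" of the camera in the world; the wrist camera has in their place "mount" (4x4, takes a point from camera to tool coordinates, whose origin is the TCP and whose axes are the tool frame's). Camera axes: x right, y up, looking along -z (the intrinsics and any distortion apply to the point x, -y, -z); pixel columns grow to the right and rows downward; lengths in m; the calibration is good to about 2 mm. A picture is of the moment at which its call begins: read the wrist's pose just before it.
- job_done(): hands the job in, once; it reports no verdict.
Trained networks look in a picture, given as the dict that the camera call returned (one of the last four; its "shot" number tells which), for a name from the list of things; names that differ only in an ending like _2 or _b are one class to them, and where a whole thing is asked for, a point or a joint stands for the part that bears it (a point fixed in the world has none). Each returns a list of dicts, best first, with "p" (0 to 1); they miss things now and then, are a little off and sometimes report something else, mostly with a low value. They report only what shows in the picture. A call takes as long as a camera call.
- recognise(picture, target): "position" ([x, y, z] in m, in world coordinates, good to about 4 mm: the middle of the surface that is visible of it).
- pinpoint(picture, target): "position" ([x, y, z] in m, in world coordinates, good to about 4 mm: a listed point, or the origin of a listed thing).
The state is a dict: "t": time; "joint_pos": joint angles; "joint_vel": joint speeds; "effort": joint torques, N m; "tool_pos": TCP position; "tcp_rot": TCP orientation; "wrist_force": force on the tool from outside, world axes, zero at the start; "moment": the same for the moment, N m; "grip_width": finger opening in m.
Only numpy, scipy, OpenCV 4.12 (cv2) and the standard library are available. Lean on these libraries where they do the work, as an engineer would, in place of code of your own. Each camera call takes 0.05 s, during which the arm holds its last target.

## Working session

There is one attempt and no reset: what is moved stays moved. The work goes in short steps, Python scripts to look and compute and a tool call to move; the robot and the scene stay as the last step left them, time stands still between calls to the robot, and variables do not carry over. Pictures are saved under pics/ and viewed, and the job is handed in when it is done.

Besides the shell and the picture viewer there is one more tool, called after ">>>" as name(argument=value, ...), one argument or row to a line, values as JSON. step_arm: Moves the arm, as the interface text tells. Its arguments: {"type":"object","properties":{"plan":{"type":"array"},"claw":{"type":"number"},"grip_force":{"type":"number"}},"required":["plan"]}

```bash
mkdir -p pics; ls; python3 - <<'E'
from workcell import *
import cv2
s=get_state(); print({k:s[k] for k in('t','tool_pos','tcp_rot','grip_width','wrist_force')})
for n in('scene','side'):
    p=snapshot(n); cv2.imwrite(f'pics/{n}1.png',p['frame'][:,:,::-1])
    print(n,p['xyz'],p['orientation'],p['fx'],p['k1'])
    for t in('dial_grip','dial_pointer','twelve_mark','drawer_pull','cashbox'):
        r=pinpoint(p,t); print(t,[(x['p'],x['position']) for x in r[:2]])
    
E
```

```text
pics
{'t': 0.0, 'tool_pos': array([0.20230282, 0.61713979, 0.25207146]), 'tcp_rot': array([ 8.09790850e-01,  5.86717759e-01, -8.75395219e-04,  5.32602267e-04]), 'grip_width': 0.08542855767363376, 'wrist_force': array([ 0.94446063, -0.60973456,  0.00206888])}
scene [ 0.95155943 -0.64447279  1.35881195] [0.2504402  0.06920912 0.25026056 0.93266256] 570.7292420819929 -0.1762355603454163
dial_grip [(0.89, [0.6993, 0.0494, 0.1519])]
dial_pointer [(0.69, [0.7316, 0.0324, 0.167])]
twelve_mark [(0.61, [0.7539, 0.0408, 0.1276])]
drawer_pull [(0.65, [0.587, 0.0702, 0.1049])]
cashbox [(0.81, [0.7348, 0.0437, -0.0013])]
side [ 0.42614726 -1.09487835  1.15540645] [ 0.38901976 -0.02392724 -0.07308859  0.91801371] 502.3516908833619 -0.04530251662646012
dial_grip [(0.89, [0.7003, 0.0494, 0.1529])]
dial_pointer [(0.65, [0.7307, 0.038, 0.1674])]
twelve_mark [(0.81, [0.7551, 0.0411, 0.1264])]
drawer_pull [(0.65, [0.5881, 0.0671, 0.1078])]
cashbox [(0.89, [0.7401, 0.0399, 0.0004]), (0.41, [0.3919, -0.3587, 0.0013])]
```

View pics/scene1.png

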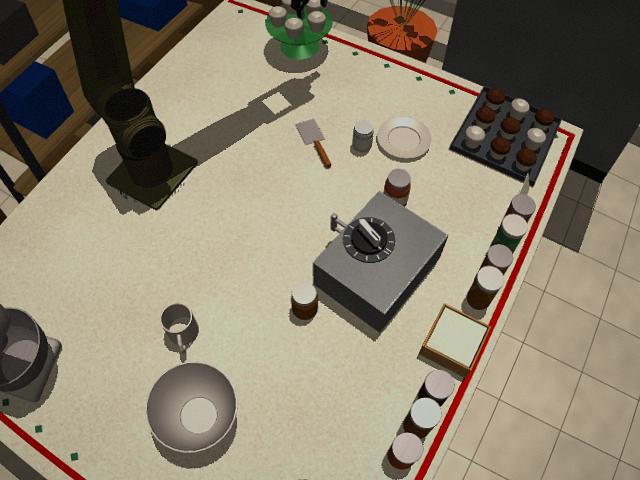

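View pics/side1.png

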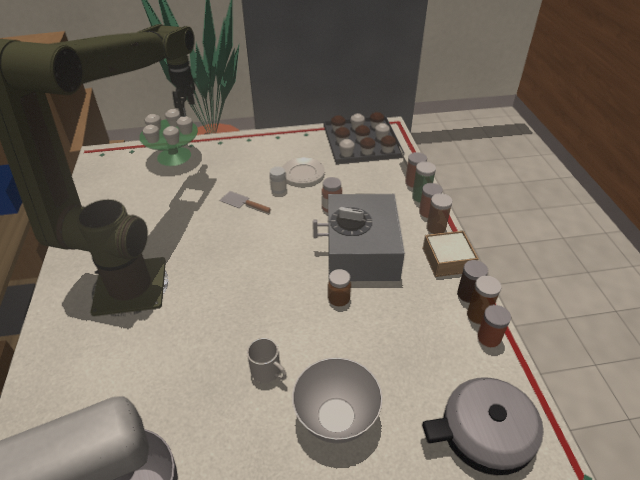

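```bash
python3 - <<'E'
from workcell import *
for n in('side',):
    p=snapshot(n)
    for t in('jar_a','jar_b','sprinkle_can','mug','mixing_bowl','spatula','plate'):
        r=pinpoint(p,t); print(t,[(x['p'],x['position']) for x in r[:3]])
E
```

```text
jar_a [(0.82, [0.6275, -0.1463, -0.0012]), (0.73, [0.6732, 0.2687, 0.0012])]
jar_b [(0.82, [0.6275, -0.1463, -0.0012]), (0.73, [0.6732, 0.2687, 0.0012])]
sprinkle_can [(0.82, [0.5043, 0.406, -0.0028]), (0.7, [0.603, 0.4902, -0.0012])]
mug [(0.65, [0.3905, -0.3592, 0.0003])]
mixing_bowl [(0.7, [0.546, -0.518, 0.0019]), (0.5, [0.7, 0.0475, 0.1514])]
spatula [(0.64, [0.5893, 0.0693, 0.1082]), (0.6, [0.3792, 0.3384, 0.0041])]
plate [(0.95, [0.6032, 0.4848, -0.0004])]
```

The cash box, its dial (about pixel 369,238 in the scene view) and the pull towards the robot are visible. A jar stands on each side of the box. The box yaw is about -0.16 rad and the dial about 0.27 rad. Next I move above the dial for a wrist view.

```bash
cat > h.py <<'E'
from workcell import *
import numpy as np, cv2
from scipy.spatial.transform import Rotation as R
def go(p,ang=None):
    s=get_state(); M=R.from_quat(s['tcp_rot']).as_matrix()
    d=M.T@(np.array(p)-s['tool_pos'])/0.25
    a=np.arctan2(M[1,0],M[0,0])
    y=None if ang is None else ((a-ang+np.pi)%(2*np.pi)-np.pi)/(2*np.pi/3)
    print('t',round(s['t'],2),'pos',s['tool_pos'].round(4),'xang',round(a,4),'tilt',M[:,2].round(4),'frac',d.round(4),'yaw',None if y is None else round(y,4),'w',round(s['grip_width'],4),'F',s['wrist_force'].round(1),'M',s['moment'].round(2))
E
python3 -c "
from h import *
go([.66,.055,.36],1.14)"
```

```text
t 1.0 pos [0.2025 0.6176 0.2533] xang 1.254 tilt [ 0. -0. -1.] frac [-1.5684  2.4399 -0.4267] yaw 0.0544 w 0.0855 F [-0.2 -0.5 -0.2] M [-0.01 -0.02 -0.03]
```

>>> step_arm(
  plan=[
    {"x": -0.13, "y": 0.2, "z": -0.2},
    {"x": -0.32, "y": 0.5, "z": -0.42},
    {"x": -0.45, "y": 0.7, "z": -0.42},
    {"x": -0.56, "y": 0.88, "z": -0.42},
    {"x": -0.6, "y": 0.95, "z": -0.42},
  ],
)

```text
$.plan[0]: bad value
```

```bash
python3 -c "
from h import *
go([.66,.055,.36],1.14)"
```

```text
t 1.0 pos [0.2025 0.6176 0.2533] xang 1.254 tilt [ 0. -0. -1.] frac [-1.5684  2.4399 -0.4267] yaw 0.0544 w 0.0855 F [-0.2 -0.5 -0.2] M [-0.01 -0.02 -0.03]
```

>>> step_arm(
  plan=[
    {"x": -0.13, "y": 0.2, "z": -0.2, "yaw": 0},
    {"x": -0.32, "y": 0.5, "z": -0.42, "yaw": 0},
    {"x": -0.45, "y": 0.7, "z": -0.42, "yaw": 0},
    {"x": -0.56, "y": 0.88, "z": -0.42, "yaw": 0},
    {"x": -0.6, "y": 0.95, "z": -0.42, "yaw": 0},
  ],
)

```text
t: 1.62
tool_pos: [0.3825, 0.3996, 0.3595]
tcp_rot: [0.81, 0.587, 0.001, -0.0]
wrist_force: [0.1, 0.8, -0.4]
grip_width: 0.085
```

```bash
python3 -c "
from h import *
go([.66,.055,.36],1.14)"
```

```text
t 1.62 pos [0.3825 0.3996 0.3595] xang 1.2541 tilt [ 0.0015  0.0012 -1.    ] frac [-0.964   1.4839 -0.0021] yaw 0.0545 w 0.085 F [ 0.1  0.8 -0.4] M [ 0.04 -0.02 -0.04]
```

>>> step_arm(
  plan=[
    {"x": -0.15, "y": 0.2, "z": 0, "yaw": 0},
    {"x": -0.3, "y": 0.4, "z": 0, "yaw": 0},
    {"x": -0.45, "y": 0.6, "z": 0, "yaw": 0},
    {"x": -0.58, "y": 0.8, "z": 0, "yaw": 0},
    {"x": -0.6, "y": 0.9, "z": 0, "yaw": 0},
    {"x": -0.6, "y": 0.9, "z": 0, "yaw": 0},
  ],
)

```text
t: 2.38
tool_pos: [0.5506, 0.1856, 0.359]
tcp_rot: [0.811, 0.586, 0.001, -0.0]
wrist_force: [-1.2, 0.8, -0.1]
grip_width: 0.0853
```

```bash
python3 -c "
from h import *
go([.66,.055,.36],1.14)"
```

```text
t 2.38 pos [0.5506 0.1856 0.359 ] xang 1.2512 tilt [ 7.0e-04  1.1e-03 -1.0e+00] frac [-0.3585  0.5798 -0.0041] yaw 0.0531 w 0.0853 F [-1.2  0.8 -0.1] M [ 0.02 -0.   -0.01]
```

>>> step_arm(
  plan=[
    {"x": -0.13, "y": 0.2, "z": 0, "yaw": 0.02},
    {"x": -0.25, "y": 0.4, "z": 0, "yaw": 0.05},
    {"x": -0.36, "y": 0.58, "z": 0, "yaw": 0.05},
    {"x": -0.36, "y": 0.58, "z": 0, "yaw": 0.05},
    {"x": -0.36, "y": 0.58, "z": 0, "yaw": 0.05},
  ],
)

```text
t: 3.0
tool_pos: [0.6594, 0.0558, 0.3589]
tcp_rot: [0.84, 0.543, 0.0, -0.001]
wrist_force: [0.2, -0.5, 0.4]
grip_width: 0.0853
```

```bash
python3 - <<'E'
from h import *
go([.70,.0494,.25],1.14)
p=snapshot('wrist'); cv2.imwrite('pics/w1.png',p['frame'][:,:,::-1]); print(p['mount'])
for t in('dial_grip','dial_pointer','twelve_mark','drawer_pull'):
    r=pinpoint(p,t); print(t,[(x['p'],x['position']) for x in r[:2]])
E
```

```text
t 3.0 pos [0.6594 0.0558 0.3589] xang 1.1475 tilt [ 1.0e-04  1.7e-03 -1.0e+00] frac [0.0428 0.159  0.4357] yaw 0.0036 w 0.0853 F [ 0.2 -0.5  0.4] M [-0.01 -0.04  0.04]
[[ 9.99999727e-01 -6.13887251e-04  4.10497123e-04 -2.13628229e-04]
 [-4.60980258e-04 -9.53164648e-01 -3.02451553e-01 -7.80938609e-02]
 [ 5.76942498e-04  3.02451281e-01 -9.53164671e-01 -1.21230309e-01]
 [ 0.00000000e+00  0.00000000e+00  0.00000000e+00  1.00000000e+00]]
dial_grip [(0.95, [0.6997, 0.0496, 0.1527])]
dial_pointer [(0.88, [0.7347, 0.0295, 0.1677])]
twelve_mark [(0.97, [0.7554, 0.0431, 0.1254])]
drawer_pull [(0.76, [0.5926, 0.068, 0.1051])]
```

```bash
ls -t pics
```

```text
w1.png
side1.png
scene1.png
```

View pics/w1.png

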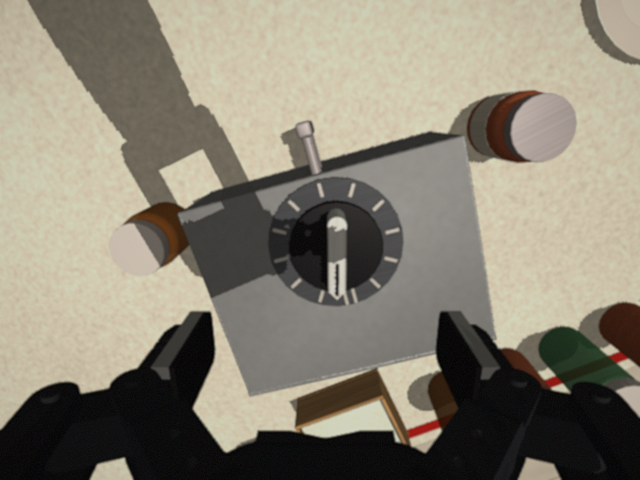

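The wrist view shows the bar almost vertical in the picture, with its pointed end near (337,297) and the double mark just right of it near (347,295). I'll zoom in to measure the angles.

```bash
python3 - <<'E'
import cv2
i=cv2.imread('pics/w1.png'); c=i[165:315,255:420]; cv2.imwrite('pics/w1z.png',cv2.resize(c,None,fx=4,fy=4,interpolation=cv2.INTER_CUBIC))
E
```

```text
(no output)
```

View pics/w1z.png

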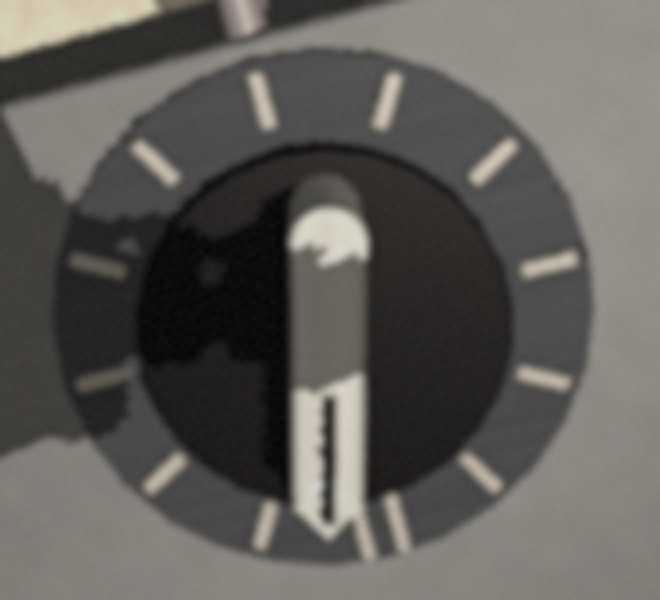

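```bash
cat >> h.py <<'E'
def rays(p,uv,pos,rot):
    K=np.array([[p['fx'],0,p['cx']],[0,p['fy'],p['cy']],[0,0,1]])
    n=cv2.undistortPoints(np.array(uv,float).reshape(-1,1,2),K,np.array([p['k1'],0,0,0,0.]))[:,0]
    d=np.c_[n[:,0],-n[:,1],-np.ones(len(n))]
    if 'mount' in p:
        T=np.eye(4);T[:3,:3]=R.from_quat(rot).as_matrix();T[:3,3]=pos
        T=T@np.array(p['mount']); return T[:3,3],d@T[:3,:3].T
    return np.array(p['xyz']),d@R.from_quat(p['orientation']).as_matrix().T
def plane(p,uv,z,s):
    o,d=rays(p,uv,s['tool_pos'],s['tcp_rot']); return o+d*((z-o[2])/d[:,2])[:,None]
E
python3 - <<'E'
from h import *
s=get_state(); p=snapshot('wrist')
z2=lambda l:np.array(l,float)/4+[255-.375,165-.375]
T=plane(p,z2([(262,101),(388,101),(493,162),(550,264),(545,379),(481,472),(382,528),(266,526),(165,473),(103,380),(98,266),(155,163)]),.124,s)
# hours: image orientation: tick idx0..; double idx6 =12h ; tick i -> find direction
c=T[:,:2].mean(0); print('c',c,np.hypot(*(T[:,:2]-c).T))
a=np.arctan2(T[:,1]-c[1],T[:,0]-c[0]); 
k=np.arange(12)-6
for sg in(1,-1):
    r=np.angle(np.exp(1j*(a-sg*k*np.pi/6))); print(sg,r.round(3),np.angle(np.exp(1j*r).mean()))
B=plane(p,z2([(328,400),(328,520),(328,540)]),.167,s); print(B)
print('tip from c',np.arctan2(*(B[2,:2]-c)[::-1]),np.hypot(*(B[2,:2]-c)),'line',np.arctan2(*(B[1,:2]-B[0,:2])[::-1]))
E
```

```text
c [0.69974925 0.0491064 ] [0.05646785 0.05635247 0.05623176 0.05634333 0.05656836 0.05610763
 0.05706111 0.05626013 0.05614874 0.05636316 0.05644329 0.05653065]
1 [-0.155 -1.205 -2.249  2.988  1.935  0.891 -0.152 -1.203 -2.254  2.985
  1.937  0.893] 1.4548739009498446
-1 [-0.155 -0.158 -0.155 -0.154 -0.159 -0.156 -0.152 -0.156 -0.159 -0.156
 -0.157 -0.154] -0.15601318805061407
[[0.70279687 0.04742909 0.167     ]
 [0.72909989 0.03591142 0.167     ]
 [0.73362194 0.03393173 0.167     ]]
tip from c -0.4211822389542474 0.03711643585818736 line -0.41273282226480135
```

Ring fit: axis (0.6997, 0.0491), all ticks at r = 56 mm, yaw -0.156. The bar stands at world angle -0.417, so the dial is at 0.261.

```bash
python3 -c "
from h import *
go([.6997,.0491,.162],1.154)"
```

```text
t 3.3 pos [0.6595 0.0557 0.3594] xang 1.1479 tilt [ 0.0013  0.0011 -1.    ] frac [0.0408 0.1569 0.7899] yaw -0.0029 w 0.0857 F [ 0.3 -0.3  0.2] M [-0.01 -0.03 -0.01]
```

>>> step_arm(
  plan=[
    {"x": 0.04, "y": 0.157, "z": 0.15, "yaw": -0.003},
    {"x": 0.04, "y": 0.157, "z": 0.35, "yaw": -0.003},
    {"x": 0.04, "y": 0.157, "z": 0.5, "yaw": -0.003},
    {"x": 0.04, "y": 0.157, "z": 0.6, "yaw": -0.003},
    {"x": 0.04, "y": 0.157, "z": 0.6, "yaw": -0.003},
  ],
  claw=-1,
  grip_force=40,
)

```text
t: 3.92
tool_pos: [0.6978, 0.0493, 0.2063]
tcp_rot: [0.838, 0.546, -0.001, -0.002]
wrist_force: [-1.4, -0.8, 0.5]
grip_width: 0.0856
```

```bash
python3 -c "
from h import *
go([.6997,.0491,.162],1.154)"
```

```text
t 3.92 pos [0.6978 0.0493 0.2063] xang 1.1548 tilt [-0.0044  0.0012 -1.    ] frac [0.0023 0.008  0.1773] yaw 0.0004 w 0.0856 F [-1.4 -0.8  0.5] M [0.03 0.03 0.05]
```

>>> step_arm(
  plan=[
    {"x": 0.002, "y": 0.007, "z": 0.06, "yaw": 0},
    {"x": 0.002, "y": 0.007, "z": 0.12, "yaw": 0},
    {"x": 0.002, "y": 0.007, "z": 0.175, "yaw": 0},
    {"x": 0.002, "y": 0.007, "z": 0.175, "yaw": 0},
    {"x": 0.002, "y": 0.007, "z": 0.175, "yaw": 0},
  ],
)

```text
t: 4.55
tool_pos: [0.6997, 0.0491, 0.1629]
tcp_rot: [0.838, 0.546, -0.001, -0.002]
wrist_force: [0.0, 0.2, -0.3]
grip_width: 0.0856
```

```bash
python3 - <<'E'
from h import *
go([.6997,.0491,.162],1.154)
p=snapshot('wrist'); cv2.imwrite('pics/w2.png',p['frame'][:,:,::-1])
E
```

```text
t 4.55 pos [0.6997 0.0491 0.1629] xang 1.1547 tilt [-0.0038  0.0012 -1.    ] frac [0.     0.     0.0036] yaw 0.0003 w 0.0856 F [ 0.   0.2 -0.3] M [-0.    0.05  0.01]
```

View pics/w2.png

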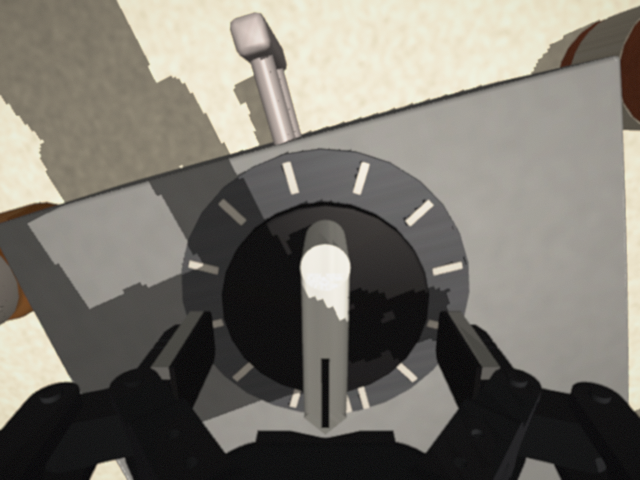

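The bar (about x=325) lies midway between the open pads (about 212 and 438) and is parallel to them. I'll close now.

>>> step_arm(
  plan=[
    {"x": 0, "y": 0, "z": 0, "yaw": 0},
    {"x": 0, "y": 0, "z": 0, "yaw": 0},
    {"x": 0, "y": 0, "z": 0, "yaw": 0},
    {"x": 0, "y": 0, "z": 0, "yaw": 0},
    {"x": 0, "y": 0, "z": 0, "yaw": 0},
    {"x": 0, "y": 0, "z": 0, "yaw": 0},
    {"x": 0, "y": 0, "z": 0, "yaw": 0},
    {"x": 0, "y": 0, "z": 0, "yaw": 0},
  ],
  claw=1,
  grip_force=50,
)

```text
t: 5.6
tool_pos: [0.6999, 0.049, 0.1636]
tcp_rot: [0.838, 0.546, -0.001, -0.001]
wrist_force: [-2.2, -0.5, 2.2]
grip_width: 0.0149
```

```bash
python3 -c "
from h import *
go([.6997,.0491,.162],-.156-1.571+1.5708)"
```

```text
t 5.6 pos [0.6999 0.049  0.1636] xang 1.1547 tilt [-0.0032  0.001  -1.    ] frac [ 0.     -0.0007  0.0063] yaw 0.6259 w 0.0149 F [-2.2 -0.5  2.2] M [-0.14  0.31 -0.04]
```

>>> step_arm(
  plan=[
    {"x": 0, "y": 0, "z": 0, "yaw": 0.05},
    {"x": 0, "y": 0, "z": 0, "yaw": 0.1},
    {"x": 0, "y": 0, "z": 0, "yaw": 0.15},
    {"x": 0, "y": 0, "z": 0, "yaw": 0.2},
    {"x": 0, "y": 0, "z": 0, "yaw": 0.25},
    {"x": 0, "y": 0, "z": 0, "yaw": 0.3},
    {"x": 0, "y": 0, "z": 0, "yaw": 0.35},
    {"x": 0, "y": 0, "z": 0, "yaw": 0.4},
    {"x": 0, "y": 0, "z": 0, "yaw": 0.45},
    {"x": 0, "y": 0, "z": 0, "yaw": 0.5},
    {"x": 0, "y": 0, "z": 0, "yaw": 0.55},
    {"x": 0, "y": 0, "z": 0, "yaw": 0.59},
    {"x": 0, "y": 0, "z": 0, "yaw": 0.625},
    {"x": 0, "y": 0, "z": 0, "yaw": 0.625},
    {"x": 0, "y": 0, "z": 0, "yaw": 0.625},
    {"x": 0, "y": 0, "z": 0, "yaw": 0.625},
    {"x": 0, "y": 0, "z": 0, "yaw": 0.625},
  ],
)

```text
t: 7.72
tool_pos: [0.6994, 0.0487, 0.1636]
tcp_rot: [0.997, -0.076, -0.002, -0.0]
wrist_force: [-5.5, -2.5, 2.8]
grip_width: 0.015
```

```bash
python3 - <<'E'
from h import *
go([.6997,.0491,.162],-.156-1.571+1.5708)
p=snapshot('wrist'); cv2.imwrite('pics/w3.png',p['frame'][:,:,::-1])
go([.6997,.0491,.162],-.156+.524+1.5708)
p=snapshot('scene'); cv2.imwrite('pics/s3.png',cv2.resize(p['frame'][170:310,290:450,::-1],None,fx=4,fy=4,interpolation=cv2.INTER_CUBIC))
E
```

```text
t 7.72 pos [0.6994 0.0487 0.1636] xang -0.1531 tilt [-4.4e-03  6.0e-04 -1.0e+00] frac [ 0.0008 -0.0016  0.0062] yaw 0.0015 w 0.015 F [-5.5 -2.5  2.8] M [-0.22  0.51 -0.06]
t 7.78 pos [0.6994 0.0487 0.1636] xang -0.1531 tilt [-4.5e-03  6.0e-04 -1.0e+00] frac [ 0.0009 -0.0016  0.0063] yaw -0.9988 w 0.0148 F [-5.6 -1.9  3.5] M [-0.21  0.52 -0.04]
```

View pics/w3.png

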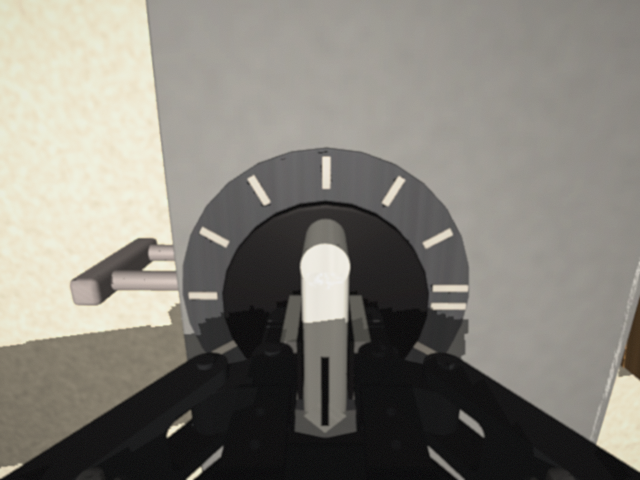

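The bar's round end at (325,235) lines up with the nine o'clock tick at (326,172), so the pointer stands at three. Now left to eleven.

>>> step_arm(
  plan=[
    {"x": 0, "y": 0, "z": 0, "yaw": -0.06},
    {"x": 0, "y": 0, "z": 0, "yaw": -0.13},
    {"x": 0, "y": 0, "z": 0, "yaw": -0.2},
    {"x": 0, "y": 0, "z": 0, "yaw": -0.27},
    {"x": 0, "y": 0, "z": 0, "yaw": -0.34},
    {"x": 0, "y": 0, "z": 0, "yaw": -0.41},
    {"x": 0, "y": 0, "z": 0, "yaw": -0.48},
    {"x": 0, "y": 0, "z": 0, "yaw": -0.55},
    {"x": 0, "y": 0, "z": 0, "yaw": -0.62},
    {"x": 0, "y": 0, "z": 0, "yaw": -0.69},
    {"x": 0, "y": 0, "z": 0, "yaw": -0.76},
    {"x": 0, "y": 0, "z": 0, "yaw": -0.83},
    {"x": 0, "y": 0, "z": 0, "yaw": -0.9},
    {"x": 0, "y": 0, "z": 0, "yaw": -0.95},
    {"x": 0, "y": 0, "z": 0, "yaw": -0.985},
    {"x": 0, "y": 0, "z": 0, "yaw": -0.998},
    {"x": 0, "y": 0, "z": 0, "yaw": -0.998},
    {"x": 0, "y": 0, "z": 0, "yaw": -0.998},
    {"x": 0, "y": 0, "z": 0, "yaw": -0.998},
    {"x": 0, "y": 0, "z": 0, "yaw": -0.998},
  ],
)

```text
t: 10.32
tool_pos: [0.6998, 0.0493, 0.1636]
tcp_rot: [0.566, 0.824, -0.0, -0.002]
wrist_force: [3.1, 4.5, -0.0]
grip_width: 0.0151
```

```bash
python3 - <<'E'
from h import *
go([.6997,.0491,.162],-.156+.524+1.5708)
p=snapshot('wrist'); cv2.imwrite('pics/w4.png',p['frame'][:,:,::-1])
p=snapshot('wrist');p=snapshot('wrist')
go([.6997,.0491,.162],-.156-.524+1.5708)
E
```

```text
t 10.32 pos [0.6998 0.0493 0.1636] xang 1.9371 tilt [-0.0031  0.0016 -1.    ] frac [-0.0005 -0.0008  0.0064] yaw -0.0008 w 0.0151 F [ 3.1  4.5 -0. ] M [ 0.5  -0.49  0.01]
t 10.47 pos [0.6998 0.0493 0.1636] xang 1.9371 tilt [-0.0032  0.0017 -1.    ] frac [-0.0004 -0.0008  0.0063] yaw 0.4996 w 0.0154 F [ 2.6  4.1 -0.5] M [ 0.62 -0.53  0.06]
```

View pics/w4.png

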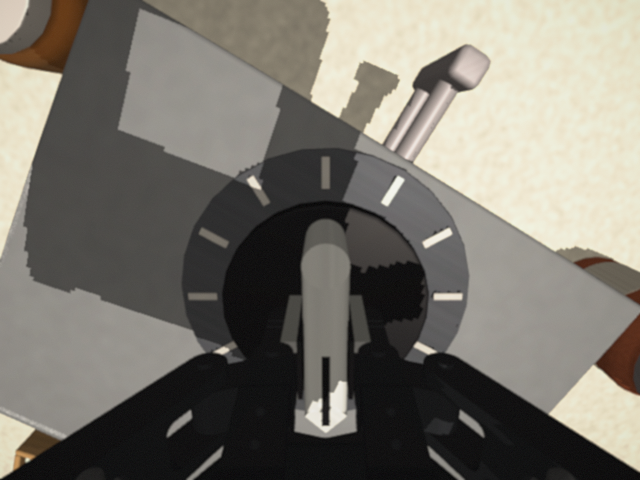

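The tail points at the tick opposite eleven (five o'clock, one tick clockwise of the pull's side), so the dial is at eleven. Now right to one.

>>> step_arm(
  plan=[
    {"x": 0, "y": 0, "z": 0, "yaw": 0.06},
    {"x": 0, "y": 0, "z": 0, "yaw": 0.12},
    {"x": 0, "y": 0, "z": 0, "yaw": 0.18},
    {"x": 0, "y": 0, "z": 0, "yaw": 0.24},
    {"x": 0, "y": 0, "z": 0, "yaw": 0.3},
    {"x": 0, "y": 0, "z": 0, "yaw": 0.36},
    {"x": 0, "y": 0, "z": 0, "yaw": 0.42},
    {"x": 0, "y": 0, "z": 0, "yaw": 0.47},
    {"x": 0, "y": 0, "z": 0, "yaw": 0.5},
    {"x": 0, "y": 0, "z": 0, "yaw": 0.5},
    {"x": 0, "y": 0, "z": 0, "yaw": 0.5},
    {"x": 0, "y": 0, "z": 0, "yaw": 0.5},
    {"x": 0, "y": 0, "z": 0, "yaw": 0.5},
    {"x": 0, "y": 0, "z": 0, "yaw": 0.5},
  ],
)

```text
t: 12.22
tool_pos: [0.6998, 0.0489, 0.1636]
tcp_rot: [0.903, 0.431, -0.001, -0.001]
wrist_force: [0.9, -1.8, 0.6]
grip_width: 0.015
```

```bash
python3 - <<'E'
from h import *
go([.6997,.0491,.162],-.156-.524+1.5708)
E
```

```text
t 12.22 pos [0.6998 0.0489 0.1636] xang 0.8901 tilt [-0.0033  0.001  -1.    ] frac [ 0.0003 -0.0006  0.0063] yaw -0.0003 w 0.015 F [ 0.9 -1.8  0.6] M [-0.16 -0.18 -0.02]
```

Now I open the gripper, then rise straight up.

>>> step_arm(
  plan=[
    {"x": 0, "y": 0, "z": 0, "yaw": 0},
    {"x": 0, "y": 0, "z": 0, "yaw": 0},
    {"x": 0, "y": 0, "z": 0, "yaw": 0},
    {"x": 0, "y": 0, "z": 0, "yaw": 0},
    {"x": 0, "y": 0, "z": 0, "yaw": 0},
    {"x": 0, "y": 0, "z": 0, "yaw": 0},
    {"x": 0, "y": 0, "z": 0, "yaw": 0},
    {"x": 0, "y": 0, "z": -0.1, "yaw": 0},
    {"x": 0, "y": 0, "z": -0.2, "yaw": 0},
    {"x": 0, "y": 0, "z": -0.4, "yaw": 0},
    {"x": 0, "y": 0, "z": -0.6, "yaw": 0},
    {"x": 0, "y": -0.1, "z": -0.7, "yaw": 0},
    {"x": 0, "y": -0.3, "z": -0.7, "yaw": 0},
    {"x": 0, "y": -0.3, "z": -0.7, "yaw": 0},
  ],
  claw=-1,
)

```text
t: 13.98
tool_pos: [0.6405, 0.0976, 0.3398]
tcp_rot: [0.902, 0.432, -0.001, -0.001]
wrist_force: [0.7, 0.1, 0.6]
grip_width: 0.0851
```

```bash
python3 - <<'E'
from h import *
go([.589,.068,.25],-.156+1.5708)
s=get_state();p=snapshot('wrist'); cv2.imwrite('pics/w5.png',p['frame'][:,:,::-1])
for t in('dial_grip','dial_pointer','twelve_mark','drawer_pull'):
    r=pinpoint(p,t); print(t,[(x['p'],x['position']) for x in r[:2]])
b=np.array([.6997,.0491])-.112*np.array([np.cos(-.156),np.sin(-.156)]);print('expected pull',b)
E
```

```text
t 13.97 pos [0.6405 0.0976 0.3398] xang 0.8926 tilt [-0.0023  0.0014 -1.    ] frac [-0.2214 -0.0852  0.3595] yaw -0.2493 w 0.0851 F [0.7 0.1 0.6] M [-0.02 -0.03 -0.08]
dial_grip [(0.74, [0.7011, 0.0518, 0.1541])]
dial_pointer [(0.72, [0.7329, 0.0201, 0.1672])]
twelve_mark [(0.83, [0.757, 0.0378, 0.1251])]
drawer_pull [(0.64, [0.5909, 0.0668, 0.1062])]
expected pull [0.58906005 0.06650122]
```

View pics/w5.png

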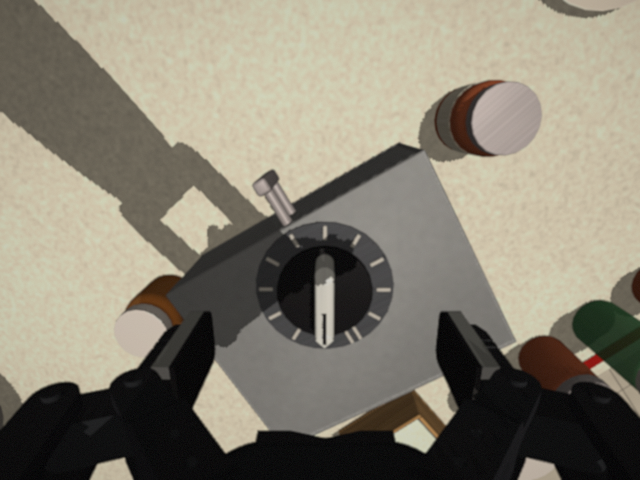

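The pointer sits one tick clockwise of the double mark (378,338), so the dial is at one. The pull's top is at (266,180), and the network position agrees with the geometry to 2 mm: (0.589, 0.0665).

>>> step_arm(
  plan=[
    {"x": -0.1, "y": -0.04, "z": 0, "yaw": -0.06},
    {"x": -0.22, "y": -0.085, "z": 0.1, "yaw": -0.13},
    {"x": -0.22, "y": -0.085, "z": 0.25, "yaw": -0.19},
    {"x": -0.22, "y": -0.085, "z": 0.36, "yaw": -0.25},
    {"x": -0.22, "y": -0.085, "z": 0.36, "yaw": -0.25},
    {"x": -0.22, "y": -0.085, "z": 0.36, "yaw": -0.25},
  ],
)

```text
t: 14.98
tool_pos: [0.5921, 0.0657, 0.2497]
tcp_rot: [0.761, 0.648, -0.001, -0.001]
wrist_force: [0.1, -0.3, 0.1]
grip_width: 0.0856
```

```bash
python3 - <<'E'
from h import *
go([.589,.0665,.11],-.156+1.5708)
p=snapshot('wrist'); cv2.imwrite('pics/w6.png',p['frame'][:,:,::-1])
for t in('drawer_pull',):
    r=pinpoint(p,t); print(t,[(x['p'],x['position']) for x in r[:2]])
E
```

```text
t 14.97 pos [0.5921 0.0657 0.2497] xang 1.4105 tilt [-2.5e-03  7.0e-04 -1.0e+00] frac [ 0.0011 -0.0113  0.5587] yaw -0.002 w 0.0856 F [ 0.1 -0.3  0.1] M [ 0.03 -0.08 -0.06]
drawer_pull [(0.74, [0.5882, 0.07, 0.1046])]
```

View pics/w6.png

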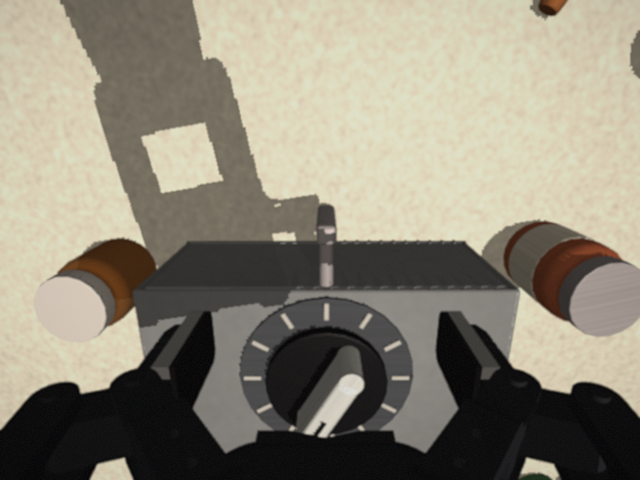

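The pull (326,235) is centred between the pads and the box front is square in the picture. I'll descend.

>>> step_arm(
  plan=[
    {"x": 0.001, "y": -0.011, "z": 0.12, "yaw": 0},
    {"x": 0.001, "y": -0.011, "z": 0.25, "yaw": 0},
    {"x": 0.001, "y": -0.011, "z": 0.36, "yaw": 0},
    {"x": 0.001, "y": -0.011, "z": 0.45, "yaw": 0},
    {"x": 0.001, "y": -0.011, "z": 0.52, "yaw": 0},
    {"x": 0.001, "y": -0.011, "z": 0.555, "yaw": 0},
    {"x": 0.001, "y": -0.011, "z": 0.555, "yaw": 0},
    {"x": 0.001, "y": -0.011, "z": 0.555, "yaw": 0},
  ],
)

```text
t: 16.08
tool_pos: [0.5903, 0.0667, 0.113]
tcp_rot: [0.761, 0.649, 0.001, 0.0]
wrist_force: [-0.3, -1.5, -0.5]
grip_width: 0.0854
```

>>> step_arm(
  plan=[
    {"x": 0, "y": 0, "z": 0, "yaw": 0},
    {"x": 0, "y": 0, "z": 0, "yaw": 0},
    {"x": 0, "y": 0, "z": 0, "yaw": 0},
    {"x": 0, "y": 0, "z": 0, "yaw": 0},
    {"x": 0, "y": 0, "z": 0, "yaw": 0},
    {"x": 0, "y": 0, "z": 0, "yaw": 0},
    {"x": 0, "y": 0, "z": 0, "yaw": 0},
    {"x": 0, "y": 0, "z": 0, "yaw": 0},
  ],
  claw=1,
  grip_force=50,
)

```text
t: 17.08
tool_pos: [0.5903, 0.0666, 0.1131]
tcp_rot: [0.761, 0.649, 0.001, 0.0]
wrist_force: [-1.5, -0.7, 3.2]
grip_width: 0.0133
```

```bash
python3 - <<'E'
from h import *
s=get_state()
go([s['tool_pos'][0]-.1*np.cos(.156),s['tool_pos'][1]+.1*np.sin(.156),s['tool_pos'][2]],-.156+1.5708)
p=snapshot('scene'); cv2.imwrite('pics/s7.png',cv2.resize(p['frame'][150:350,250:470,::-1],None,fx=3,fy=3,interpolation=cv2.INTER_CUBIC))
E
```

```text
t 17.07 pos [0.5903 0.0666 0.1131] xang 1.4115 tilt [ 1.e-03  6.e-04 -1.e+00] frac [-1.3e-03 -4.0e-01 -3.0e-04] yaw -0.0016 w 0.0133 F [-1.5 -0.7  3.2] M [-0.16  0.29  0.05]
```

View pics/s7.png

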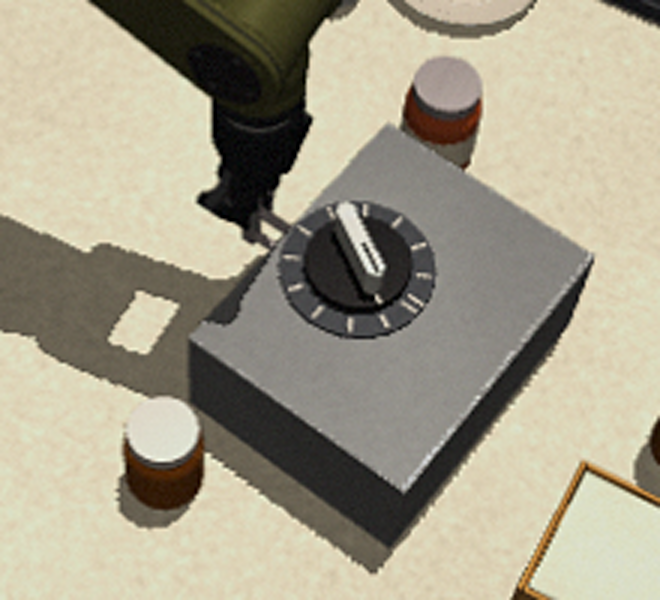

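The pull is gripped (13 mm opening), the dial stands at one and the drawer is shut. I'll pull about 99 mm.

>>> step_arm(
  plan=[
    {"x": 0, "y": -0.02, "z": 0, "yaw": 0},
    {"x": 0, "y": -0.06, "z": 0, "yaw": 0},
    {"x": 0, "y": -0.1, "z": 0, "yaw": 0},
    {"x": 0, "y": -0.14, "z": 0, "yaw": 0},
    {"x": 0, "y": -0.18, "z": 0, "yaw": 0},
    {"x": 0, "y": -0.22, "z": 0, "yaw": 0},
    {"x": -0.001, "y": -0.26, "z": 0, "yaw": 0},
    {"x": -0.001, "y": -0.3, "z": 0, "yaw": 0},
    {"x": -0.001, "y": -0.34, "z": 0, "yaw": 0},
    {"x": -0.001, "y": -0.37, "z": 0, "yaw": 0},
    {"x": -0.001, "y": -0.39, "z": 0, "yaw": 0},
    {"x": -0.001, "y": -0.398, "z": 0, "yaw": 0},
    {"x": -0.001, "y": -0.398, "z": 0, "yaw": 0},
    {"x": -0.001, "y": -0.398, "z": 0, "yaw": 0},
    {"x": -0.001, "y": -0.398, "z": 0, "yaw": 0},
  ],
)

```text
t: 19.0
tool_pos: [0.4917, 0.0824, 0.1131]
tcp_rot: [0.761, 0.649, 0.0, -0.0]
wrist_force: [-3.2, 2.1, 4.5]
grip_width: 0.0133
```

```bash
python3 - <<'E'
from h import *
go([.5903-.1*np.cos(.156),.0666+.1*np.sin(.156),.1131],-.156+1.5708)
E
```

```text
t 19.0 pos [0.4917 0.0824 0.1131] xang 1.4114 tilt [-3.e-04  1.e-03 -1.e+00] frac [-0.001  -0.0007 -0.    ] yaw -0.0016 w 0.0133 F [-3.2  2.1  4.5] M [0.19 0.26 0.01]
```

>>> step_arm(
  plan=[
    {"x": 0, "y": 0, "z": 0, "yaw": 0},
    {"x": 0, "y": 0, "z": 0, "yaw": 0},
    {"x": 0, "y": 0, "z": 0, "yaw": 0},
    {"x": 0, "y": 0, "z": 0, "yaw": 0},
    {"x": 0, "y": 0, "z": 0, "yaw": 0},
    {"x": 0, "y": 0, "z": 0, "yaw": 0},
    {"x": 0, "y": 0, "z": 0, "yaw": 0},
    {"x": 0, "y": 0, "z": -0.1, "yaw": 0},
    {"x": 0, "y": 0, "z": -0.25, "yaw": 0},
    {"x": 0, "y": 0, "z": -0.45, "yaw": 0},
    {"x": 0, "y": 0, "z": -0.65, "yaw": 0},
    {"x": 0, "y": 0, "z": -0.8, "yaw": 0},
    {"x": 0, "y": 0, "z": -0.8, "yaw": 0},
  ],
  claw=-1,
)

```text
t: 20.62
tool_pos: [0.4934, 0.0823, 0.3177]
tcp_rot: [0.761, 0.649, 0.003, 0.002]
wrist_force: [0.1, 1.2, -0.7]
grip_width: 0.0857
```

```bash
python3 - <<'E'
from h import *
go([.49,.082,.3],-.156+1.5708)
p=snapshot('wrist'); cv2.imwrite('pics/w8.png',p['frame'][:,:,::-1])
p=snapshot('side'); cv2.imwrite('pics/d8.png',p['frame'][:,:,::-1])
for t in('dial_grip','dial_pointer','twelve_mark','drawer_pull','jar_a','sprinkle_can','mug','mixing_bowl','spatula','plate'):
    r=pinpoint(p,t); print(t,[(x['p'],x['position']) for x in r[:2]])
E
```

```text
t 20.62 pos [0.4934 0.0823 0.3177] xang 1.4114 tilt [ 0.0077  0.0015 -1.    ] frac [-0.0033 -0.0137  0.0706] yaw -0.0016 w 0.0857 F [ 0.1  1.2 -0.7] M [-0.   -0.02  0.01]
dial_grip [(0.79, [0.6986, 0.0479, 0.1509]), (0.5, [0.6756, 0.2705, 0.002])]
dial_pointer [(0.79, [0.7288, 0.0296, 0.1676])]
twelve_mark [(0.98, [0.7585, 0.0377, 0.1275]), (0.61, [0.6054, 0.4871, -0.0033])]
drawer_pull [(0.63, [0.4908, 0.0841, 0.1054])]
jar_a [(0.76, [0.6272, -0.148, -0.0016]), (0.58, [0.6761, 0.2721, 0.0039])]
sprinkle_can [(0.58, [0.3928, -0.3578, 0.0017]), (0.53, [0.5048, 0.4061, 0.0012])]
mug [(0.63, [0.3949, -0.3604, 0.0038])]
mixing_bowl [(0.8, [0.5492, -0.5203, 0.0008])]
spatula []
plate [(0.56, [0.602, 0.4892, -0.0002])]
```

View pics/d8.png

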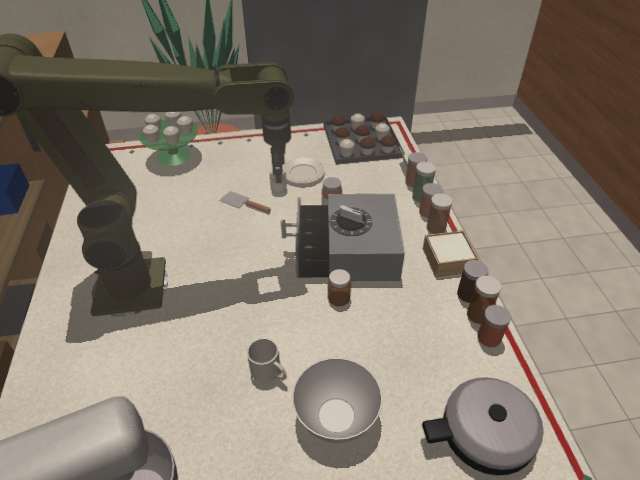

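View pics/w8.png

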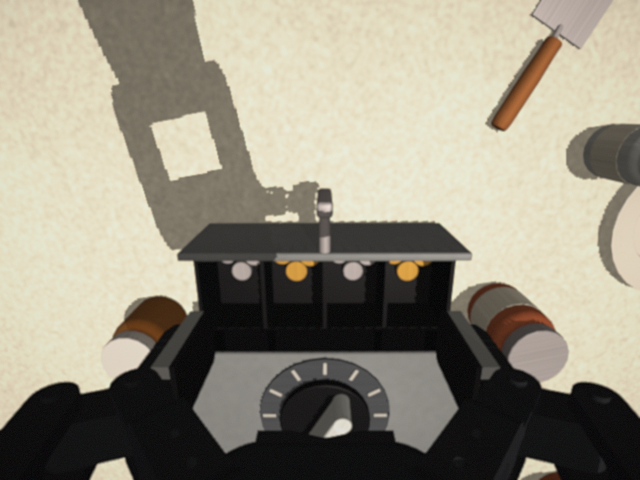

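The drawer is open: pull at about (287,230) in the side view and (324,200) in the wrist view. The coin tray shows, the dial is still at one and the bystanders have not moved. I'm handing in.

```bash
python3 -c "
from h import *
go([.49,.082,.3]); print(job_done())"
```

```text
t 21.23 pos [0.4917 0.0821 0.3127] xang 1.4114 tilt [-9.e-04  1.e-03 -1.e+00] frac [-0.0016 -0.0066  0.0509] yaw None w 0.0857 F [0.7 0.7 0.6] M [-0.04  0.01  0.01]
the job is handed in; nothing more can be done
None
```

I dialled three, eleven and one o'clock in a single grip on the bar, pausing about half a second on each. Then I let go, pulled the drawer out about 100 mm and released it. I handed in at about 21 s of the 72 s allowed, with the gripper clear and touching nothing.

**Dial:** the gripper's angle was within 0.004 rad of the target at each stop. The wrist pictures at three and eleven agreed. After release, pictures still showed the pointer at one, both before and after the drawer was pulled.

**Drawer:** the pull moved from about (0.589, 0.067) to (0.491, 0.084), so the drawer is out about 100 mm.

**Bystanders:** the jars, can, mug, bowl and plate were found within about 5 mm of their first positions. The network missed the spatula in the last check. It lies in the same place in the side picture before and after, and the arm never went near it.

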